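# Open the liquid trap of the spectrometer

### The arm

A 7-joint arm with a two-finger parallel gripper is mounted at the origin on the work surface. World frame = base frame: x ahead of the robot, y to its left, z up, the work surface at z = 0. Lengths are in m, angles in rad, forces in N, time in s.
With the tool pointing down it reaches from about 0.4 to 0.875 m from the base axis. Payload 19.3 kg.
Tool frame: the origin (TCP) lies at the very end of the fingers, on their centre line; the grasp point (between the pads) lies 19 mm behind it; z points along the fingers, y is the line along which they close (so a half turn about z gives the same grasp; the last joint's range is limited). The gripper opens to 85 mm and grips with 20 to 120 N. Pads are 22 mm wide; open, the fingers measure 114 mm over their backs; the gripper's body (76 mm by 85 mm) begins 54 mm behind the grasp point. The pads swing forward as they close: fully open they stand 13 mm farther back than shut.
Start: joints at [-1.378, 0.521, -0.036, 1.599, 0.021, 1.021, -0.113], TCP at [0.162, 0.604, 0.231] pointing down, gripper open.
Joint ranges: [-2.91, 2.91], [-0.3, 2.13], [-1.5, 1.42], [0.17, 2.43], [-1.26, 4.41], [0.16, 1.93], [-2.52, 2.52]. Speed limits (rad/s): [1.89, 1.89, 2.39, 2.39, 3.01, 3.01, 3.01].

### API

Orientations are given as [roll, pitch, yaw] about the fixed x, y, z axes, in that order (R = Rz(yaw) Ry(pitch) Rx(roll)).
In Python, from workcell import monitor, optics, job_done gives the robot as it stands.
- The arm moves only by the shell command python3 -m handwheel 'ROWS' [FORCE]. ROWS is JSON, a list of rows, each an object of numbers: "dx", "dy", "dz": the shift along the tool's x, y, z in cm; "wx", "wy", "wz": the turn, a rotation vector about the tool's x, y, z in rad; "claw": the opening in per cent of the stroke, from 0 (shut) to 100 (fully open). A call has 1 to 8 rows; each row shifts and turns the commanded pose from where the row before left it, along the tool's axes as they then stand; what a row does not reach is not made up. A row lasts 1/8 s, in which the tool goes at most 62.5 mm and 10.7 degrees, less where a joint would pass 70% of its speed; a pose out of reach is approached as far as the arm can. A call with a gripper value outside its range is refused whole. The fingers move at their own pace and stop on an object; FORCE is the grip in N (left out, the last holds). Time passes only in rows, so rows that do not move let the fingers close. It gives the time, the measured TCP pose, the force, the opening and the grip force at its end, in the units of the state.
- monitor.observe(): the state, without advancing time (a new reading comes with each control period).
- optics.grab_frame(name): name is "side" or "top"; returns a dict with "frame" (400x640x3 uint8, blue, green, red), "fovy" (degrees; the focal length in pixels is half the picture's height over the tangent of half this angle, whatever the lens; pixels are square), "cx", "cy" (the principal point, pixels), "R" (3x3) and "t" (3): a world point X has camera coordinates R X + t. Camera axes: x right, y down, z forward; pixel columns grow to the right and rows downward; lengths in m; the calibration is good to about 2 mm. A picture is of the moment at which its call begins. There is no depth.
- job_done(): hands the job in; it is judged then, once.
Trained networks look in the newest picture that a camera, given by its name, has taken for a name from the list of things; names that differ only in an ending like _2 or _b are one class to them, and where a whole thing is asked for, a point or a joint stands for the part that bears it (a point fixed in the world has none). Each returns a list of dicts, best first, with "p" (0 to 1); they miss things now and then, are a little off and sometimes report something else, mostly with a low value. They report only what shows in the picture. A call takes as long as a camera call. They do not tell look-alikes from the thing itself.
- optics.masks_of(name, camera): "region" (400x640 bool, what is visible of it) and "rect" ([left, top, width, height] in pixels, round what is visible of it).
The state is a dict: "clock": time; "qpos": joint angles; "qd": joint speeds; "joint_efforts": joint torques, N m; "position": TCP position; "tool_rot": TCP orientation; "force": force on the tool from outside, world axes, zero at the start; "moment": the same for the moment, N m; "grip_width": finger opening in m; "finger_force": force on a finger pad.
Only numpy, scipy, OpenCV 4.12 (cv2) and the standard library are available. Lean on these libraries where they do the work, as an engineer would, in place of code of your own. Each camera call takes 0.05 s, during which the arm holds its last target. There are 200 camera calls.

### The job

Open the liquid trap, the squat white tank on the steel plate: unscrew its wide round cap (anticlockwise, regrasping as often as needed), lift it off the neck, and set it down gently in the shallow white tray, top side up. Leave the glassware around it undisturbed.

Things in the scene. Friction and masses are not known exactly. Their poses are not given: they have to be found in the camera images.
- cap: Loose grey ribbed plastic screw cap, 52 mm across (54 over ribs), 30 mm tall, 40 g, open below. Origin: on its axis at the skirt's underside; z up. Right-hand thread: anticlockwise from above lifts it 3.3 mm per rad; free after 3.2 to 3.5 rad, risen about 11 mm (more turning, to 5 rad, is harmless); then lifts straight off. Turns easily, stays where left, about 1 mm play.
- cap_top (a point): Centre of the cap's flat top, 30 mm above the cap's origin. With the cap screwed home it is 127 mm above the trap's origin.
- trap: Liquid trap, fixed: white plastic tank 104 x 104 mm on a 120 x 120 mm steel plate. Origin: centre of the plate's underside on the bench; z up along the neck's axis. The tank's flat shoulder is at 85 mm; screwed home, the cap's skirt ends 12 mm above it (cap origin at 97 mm). Sight strip on its -x face, two 18 mm hose stubs on its +x face.
- neck_rim (a point): Centre of the open rim of the trap's threaded neck, 121 mm above the trap's origin, 43 mm wide over the thread. The cap is clear of the neck when its origin is above this point.
- tray: Shallow open white plastic tray, 150 (its x) x 170 (its y) x 18 mm, walls 4 mm, floor 4 mm thick, fixed to the bench. Origin: centre of its underside on the bench. Empty at the start.
- flask_a: Volumetric flask of glass, 62 mm wide at the foot, 165 mm tall, white stopper. Origin: centre of its underside. Bystander.
- flask_b: The second flask, the same. Bystander.
- beaker: Glass beaker, 72 mm wide, 95 mm tall. Origin: centre of its underside. Bystander.
- bottle: Amber glass bottle, 62 mm wide, 130 mm tall. Origin: centre of its underside. Bystander.
- vial: Small vial, 24 mm wide, 50 mm tall, standing between trap and tray. Origin: centre of its underside. Bystander.
Not all that is in view belongs to the job. Leave any blue or brown look-alike of the cap alone.

How it is judged:
On the way, in this order (a step that is already met when the one before it is completed fails the run):
1. the cap is unscrewed about a quarter turn: turned 1.0 to 2.1 rad from its start and risen 2 to 9 mm on the neck (angle between the x axis of cap and the x axis of trap, either way round above 1 rad and z of cap in the frame of trap between 0.099 and 0.106 m and horizontal distance between cap and trap below 0.006 m), for 0.05 s.
2. the cap is unscrewed about half a turn (within 0.6 rad) and risen 7 to 18 mm, still over the neck (angle between the x axis of cap and the x axis of trap, either way round below 0.6 rad and z of cap in the frame of trap between 0.104 and 0.115 m and horizontal distance between cap and trap below 0.006 m), for 0.05 s.
At the end, for the whole second after the job is handed in: The cap lies at rest in the tray, flat on its floor (its origin within 4 mm of floor height, tilt under 0.1 rad, top side up) and wholly inside the walls, and the gripper has let go of it (x of cap in the frame of tray between -0.055 and 0.055 m and y of cap in the frame of tray between -0.065 and 0.065 m and z of cap in the frame of tray between 0.001 and 0.008 m and angle between cap's own z axis and vertical below 0.1 rad and contact force between the fingers and cap below 0.01 N and linear speed of cap below 0.01 m/s); the robot touches nothing.
It fails at once if the cap is let fall (faster than 0.5 m/s while not held, a drop of more than about 13 mm) (contact force between the fingers and cap below 0.01 N and linear speed of cap above 0.5 m/s).
It fails at once if a bystander (flask, beaker, bottle, vial) is disturbed: moved more than 30 mm or tipped over (distance of any of flask_a, flask_b, beaker, bottle, vial from where it was at the start of the episode above 0.03 m or angle between any of flask_a, flask_b, beaker, bottle, vial's own z axis and vertical above 0.4 rad).
It also fails if it takes over 51 s, if anything falls off the work surface, if the arm or the gripper's body presses on something with over 40 N, if the wrist force passes 120 N, or if a joint passes its speed limit or range.

## Working session

There is one attempt and no reset: what is moved stays moved. The work goes in short steps, Python scripts to look and compute and a shell command to move; the robot and the scene stay as the last step left them, time stands still between calls to the robot, and variables do not carry over. Pictures are saved under pics/ and viewed, at most 10 in all, crops included, and the job is handed in when it is done.

```bash
mkdir -p pics
cat > h.py <<'E'
import numpy as np, cv2
from workcell import monitor, optics, job_done
def ray(f,u,v):
    fl=200/np.tan(np.radians(f["fovy"])/2)
    R=np.array(f["R"]);t=np.array(f["t"])
    return -R.T@t, R.T@np.array([(u-f["cx"])/fl,(v-f["cy"])/fl,1])
def atz(f,u,v,z):
    o,d=ray(f,u,v); return o+d*(z-o[2])/d[2]
def proj(f,X):
    fl=200/np.tan(np.radians(f["fovy"])/2)
    c=np.array(f["R"])@np.array(X)+np.array(f["t"]); return c[:2]/c[2]*fl+[f["cx"],f["cy"]]
E
python3 - <<'E'
from h import *
print(monitor.observe())
fs={}
for c in("top","side"):
    f=optics.grab_frame(c);fs[c]=f;cv2.imwrite(f"pics/{c}0.png",f["frame"])
    print(c,f["fovy"],f["cx"],f["cy"],ray(f,320,200))
    for n in("cap","trap","tray"):
        for m in optics.masks_of(n,c): print(n,c,round(m["p"],2),m["rect"],np.argwhere(m["region"]).mean(0)[::-1].round(1))
E
```

```text
{'clock': 0.0, 'qpos': array([-1.37818534,  0.52203315, -0.03634229,  1.60000742,  0.02121997,
        1.02114365, -0.11279356]), 'qd': array([-0.00216748,  0.00072186,  0.00066378,  0.00077745,  0.00113756,
       -0.00010708, -0.00180846]), 'joint_efforts': array([-2.46923139e-05, -9.27118564e+01,  1.97988667e+00, -3.69936705e+01,
        1.78582768e-02,  7.99875415e-03,  2.69408261e-06]), 'position': array([0.1623147 , 0.60318651, 0.23071387]), 'tool_rot': array([-3.14039074e+00,  9.77006711e-05,  2.87880154e+00]), 'force': array([-0.71857022, -0.36765033,  0.40733226]), 'moment': array([ 0.01887317, -0.00127899,  0.02633172]), 'finger_force': 0.0, 'grip_width': 0.08560753368551087}
top 50.055332322746494 320.5232056872097 192.75441409017955 (array([0.35482914, 0.00881394, 1.27604686]), array([ 0.16773927, -0.02160952, -0.98574041]))
cap top 0.54 [225.4, 157.0, 19.2, 16.9] [235.3 164.6]
cap top 0.49 [236.4, 243.0, 19.0, 19.3] [245.8 253.5]
cap top 0.27 [155.5, 179.3, 32.2, 25.7] [169.6 190.7]
trap top 0.89 [209.8, 182.5, 48.1, 43.1] [233.6 206.9]
tray top 0.85 [349.0, 196.5, 60.0, 57.3] [378.  224.1]
side 56.9354562487121 319.5080405891664 199.52781250024108 (array([ 0.05987647, -0.58493187,  0.54709529]), array([ 0.5964015 ,  0.63601212, -0.48969097]))
cap side 0.73 [205.3, 213.3, 20.3, 23.4] [214.7 224.4]
cap side 0.66 [278.4, 181.4, 17.3, 17.9] [286.1 188.4]
cap side 0.58 [238.5, 161.5, 14.7, 19.9] [247.2 171.3]
trap side 0.64 [223.4, 170.9, 56.1, 50.9] [249.6 196.2]
tray side 0.66 [288.7, 249.2, 107.5, 85.5] [342.3 289.8]
```

View pics/top0.png

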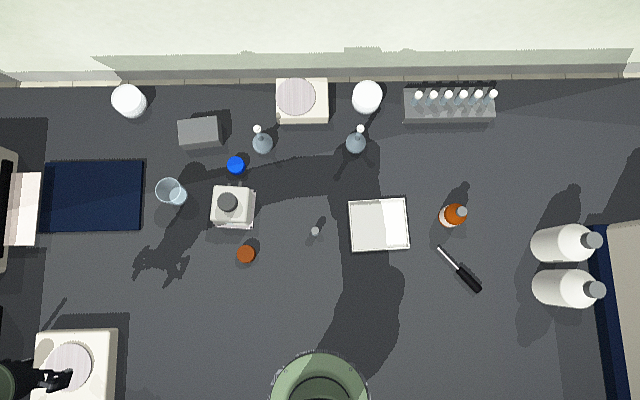

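View pics/side0.png

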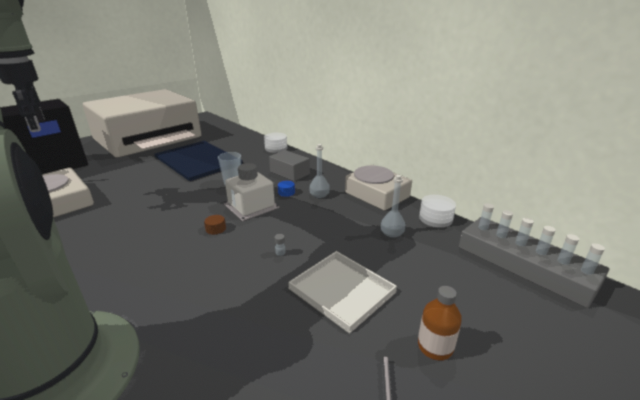

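Top view, candidates for the cap: grey cap on the white tank at (228,202), the blue look-alike at (235,165), the brown look-alike at (246,254), and the bottle's cap at (460,212). I choose the grey one on the tank. The tray is at (379,224), the vial at (314,231), the flasks at (262,142) and (356,142), and the beaker at (171,191). In the side view the cap is at (248,171).

Run:
```python
from h import *
ft=optics.grab_frame("top");fs=optics.grab_frame("side")
a=cv2.resize(ft["frame"][165:250,190:280],None,fx=6,fy=6,interpolation=cv2.INTER_CUBIC)
b=cv2.resize(fs["frame"][150:235,210:260],None,fx=6,fy=6,interpolation=cv2.INTER_CUBIC)
cv2.imwrite("pics/crop1.png",np.hstack([a[:510],b[:510]])[:, :800])
# tank: p fit of cap top from both views
print("cap top",atz(ft,228,200,.127))
def tri(u1,u2):
    (o1,d1),(o2,d2)=ray(ft,*u1),ray(fs,*u2)
    s=np.linalg.lstsq(np.c_[d1,-d2],o2-o1,rcond=None)[0]
    p,q=o1+s[0]*d1,o2+s[1]*d2; return (p+q)/2,np.linalg.norm(p-q)
print("tri",tri((228,200),(248.5,168)))
for n in("trap","tray"):
    m=optics.masks_of(n,"top")[0]; c=np.argwhere(m["region"])[:,::-1].astype(np.float32)
    r=cv2.minAreaRect(c); bp=cv2.boxPoints(r)
    print(n,r,[atz(ft,*x,.018 if n=="tray" else .085)[:2].round(3) for x in bp])
for n,u,z in(("vial",(314,231),.03),("beaker",(171,190),.05),("fa",(262,144),.04),("fb",(356,144),.04),("fa stop",(257,128),.165),("fb stop",(360,128),.165),("blue",(235,165),.02),("brown",(246,254),.02),("bottle",(453,216),.06)):
    print(n,atz(ft,*u,z)[:2].round(3))
```

```text
cap top [0.55593342 0.23293332 0.127     ]
tri (array([0.5561879 , 0.23383641, 0.12342493]), np.float64(0.0008475249947600044))
trap ((232.68447875976562, 204.4713134765625), (43.63822937011719, 46.26375961303711), 5.19442892074585) [array([0.493, 0.293]), array([0.623, 0.284]), array([0.609, 0.161]), array([0.479, 0.173])]
tray ((378.1419982910156, 224.20054626464844), (50.894187927246094, 58.459110260009766), 86.3086166381836) [array([ 0.565, -0.1  ]), array([ 0.573, -0.276]), array([ 0.421, -0.276]), array([ 0.415, -0.104])]
vial [0.476 0.001]
beaker [0.602 0.413]
fa [0.739 0.151]
fb [ 0.733 -0.131]
fa stop [0.745 0.15 ]
fb stop [ 0.74  -0.129]
blue [0.681 0.234]
brown [0.415 0.2  ]
bottle [ 0.507 -0.399]
```

View pics/crop1.png

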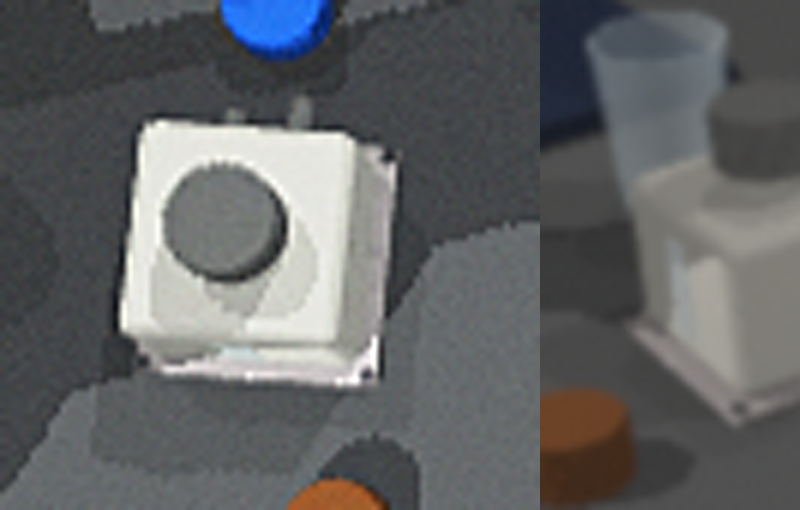

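The crop shows a dark grey ribbed cap on the white tank, which matches the description, and the blue and brown look-alikes stand apart from it. Next I refine the cap's axis by fitting its silhouette.

```bash
cat >> h.py <<'E'
from scipy.optimize import minimize
def hullmask(f,x,y,z,sc=4,roi=None):
    a=np.linspace(0,2*np.pi,60)
    P=np.array([proj(f,[x+.0267*np.cos(t),y+.0267*np.sin(t),z+h]) for t in a for h in(0,.03)])
    h=cv2.convexHull(P.astype(np.float32))
    m=np.zeros((400,640),np.uint8); cv2.fillPoly(m,[np.round(h*256).astype(np.int32)],1,shift=8)
    return h[:,0],m
def tool(d):
    from scipy.spatial.transform import Rotation as Ro
    return Ro.from_euler("xyz",monitor.observe()["tool_rot"]).as_matrix().T@np.array(d)*100
E
python3 - <<'E'
from h import *
obs={}
for c,box in(("top",(185,215,212,243)),("side",(155,185,232,262))):
    f=optics.grab_frame(c); g=f["frame"].max(2).astype(int)
    w=np.zeros((400,640),bool); w[box[0]:box[1],box[2]:box[3]]=1
    m=((g<135 if c=="top" else g<125)&w).astype(np.uint8)
    n,l,s,ce=cv2.connectedComponentsWithStats(m); 
    i=l[201 if c=="top" else 171,227 if c=="top" else 248]
    print(c,s[i],ce[i]); obs[c]=(f,ce[i],s[i])
def cost(p):
    e=[]
    for f,ce,s in obs.values():
        h,_=hullmask(f,p[0],p[1],.097); M=cv2.moments(h.astype(np.float32)); e+=[M["m10"]/M["m00"]-ce[0],M["m01"]/M["m00"]-ce[1]]
    return np.array(e)
from scipy.optimize import least_squares
r=least_squares(cost,[.5525,.2355]);print(r.x,r.fun)
for c in obs:
    h,_=hullmask(obs[c][0],*r.x,.097); print(c,h.min(0),h.max(0))
f=obs["top"][0]
print("tray",[proj(f,(x,y,.018)).round(1) for x,y in((.565,-.1),(.573,-.276))])
print(tool([r.x[0]-.1623,r.x[1]-.6032,0]))
E
```

```text
top [217 193  21  19 313] [227.16613419 202.04472843]
side [232 155  30  30 755] [246.25165563 167.70728477]
[0.55525927 0.24222328] [-1.65377886 -0.87706125  0.79020096  3.2844267 ]
top [214.64403 190.6471 ] [236.36986 211.64836]
side [236.79912 162.16199] [257.15265 179.90627]
tray [array([347.3, 200.7]), array([405.8, 196.8])]
[-4.73258787e+01 -2.46469681e+01 -8.11647345e-04]
```

```bash
python3 -m handwheel '[{"dx":-4,"dy":-2.1,"claw":100},{"dx":-4,"dy":-2.1},{"dx":-4,"dy":-2.1},{"dx":-4,"dy":-2.1},{"dx":-4,"dy":-2.1},{"dx":-4,"dy":-2.1},{"dx":-4,"dy":-2.1},{"dx":-4,"dy":-2.1}]' 30
python3 - <<'E'
from h import *
o=monitor.observe();print(o["qpos"],o["position"],tool([.553-o["position"][0],.237-o["position"][1],0]))
E
```

```text
[-1.37821548  0.52137648 -0.03629914  1.59951102  0.02119215  1.02107296
 -0.1128314 ] [0.16237491 0.60353529 0.2313015 ] [-4.72449137e+01 -2.52443844e+01 -8.20474870e-04]schema error: expected keys dx, dy, dz, wx, wy, wz, claw
```

```bash
python3 -m handwheel '[{"dx":-4,"dy":-2.1,"dz":0,"wx":0,"wy":0,"wz":0,"claw":100},{"dx":-4,"dy":-2.1,"dz":0,"wx":0,"wy":0,"wz":0,"claw":100},{"dx":-4,"dy":-2.1,"dz":0,"wx":0,"wy":0,"wz":0,"claw":100},{"dx":-4,"dy":-2.1,"dz":0,"wx":0,"wy":0,"wz":0,"claw":100},{"dx":-4,"dy":-2.1,"dz":0,"wx":0,"wy":0,"wz":0,"claw":100},{"dx":-4,"dy":-2.1,"dz":0,"wx":0,"wy":0,"wz":0,"claw":100},{"dx":-4,"dy":-2.1,"dz":0,"wx":0,"wy":0,"wz":0,"claw":100},{"dx":-4,"dy":-2.1,"dz":0,"wx":0,"wy":0,"wz":0,"claw":100}]' 30
python3 - <<'E'
from h import *
o=monitor.observe();print(o["qpos"],o["position"],tool([.553-o["position"][0],.237-o["position"][1],0]))
E
```

```text
clock: 1.7
position: [0.4288, 0.3571, 0.2314]
tool_rot: [3.141, 0.0, 2.879]
force: [0.0, 1.4, -0.1]
grip_width: 0.0853
finger_force: 0.0
[-0.82499462  0.41474293  0.03286012  1.78173069 -0.01630689  0.94507518
  0.52263355] [0.42876848 0.35707035 0.23144592] [-1.51158001e+01 -8.36756682e+00  4.18759789e-04]
```

```bash
python3 -m handwheel '[{"dx":-3.8,"dy":-2.1,"dz":0,"wx":0,"wy":0,"wz":0,"claw":100},{"dx":-3.8,"dy":-2.1,"dz":0,"wx":0,"wy":0,"wz":0,"claw":100},{"dx":-3.8,"dy":-2.1,"dz":0,"wx":0,"wy":0,"wz":0,"claw":100},{"dx":-3.7,"dy":-2.1,"dz":0,"wx":0,"wy":0,"wz":0,"claw":100},{"dx":0,"dy":0,"dz":0.5,"wx":0,"wy":0,"wz":0.18,"claw":100},{"dx":0,"dy":0,"dz":0.5,"wx":0,"wy":0,"wz":0.18,"claw":100},{"dx":0,"dy":0,"dz":0.5,"wx":0,"wy":0,"wz":0.18,"claw":100},{"dx":0,"dy":0,"dz":0.5,"wx":0,"wy":0,"wz":0.18,"claw":100}]'; python3 -m handwheel '[{"dx":0,"dy":0,"dz":0.5,"wx":0,"wy":0,"wz":0.18,"claw":100},{"dx":0,"dy":0,"dz":0.5,"wx":0,"wy":0,"wz":0.18,"claw":100},{"dx":0,"dy":0,"dz":0.5,"wx":0,"wy":0,"wz":0.18,"claw":100},{"dx":0,"dy":0,"dz":0.5,"wx":0,"wy":0,"wz":0.18,"claw":100},{"dx":0,"dy":0,"dz":0.5,"wx":0,"wy":0,"wz":0.18,"claw":100},{"dx":0,"dy":0,"dz":0.5,"wx":0,"wy":0,"wz":0.18,"claw":100},{"dx":0,"dy":0,"dz":0.5,"wx":0,"wy":0,"wz":0.18,"claw":100},{"dx":0,"dy":0,"dz":0.5,"wx":0,"wy":0,"wz":0.18,"claw":100}]'
python3 - <<'E'
from h import *
o=monitor.observe();print(o["qpos"],o["position"],tool([.553-o["position"][0],.237-o["position"][1],0]))
f=optics.grab_frame("side")
a=cv2.resize(f["frame"][110:225,190:310],None,fx=5,fy=5,interpolation=cv2.INTER_CUBIC)
for p,c in((o["position"],(0,0,255)),((.553,.237,.127),(0,255,0)),((.553,.237,.097),(0,255,0))):
    u=proj(f,p);print(u);cv2.circle(a,tuple(int(x) for x in (u-[190,110]+.5)*5),3,c,-1)
h,_=hullmask(f,.553,.237,.097);cv2.polylines(a,[np.int32((h-[190,110]+.5)*5)],True,(0,255,255),1)
cv2.imwrite("pics/s2.png",a)
E
```

```text
clock: 2.7
position: [0.5518, 0.2378, 0.2112]
tool_rot: [3.141, -0.0, 2.153]
force: [-0.1, -0.0, -0.1]
grip_width: 0.0853
finger_force: 0.0
clock: 3.7
position: [0.5517, 0.2379, 0.1712]
tool_rot: [-3.142, -0.0, 0.713]
force: [0.0, -0.3, 0.4]
grip_width: 0.0856
finger_force: 0.0
[-0.90557788  0.63269054  0.60258065  1.7461468  -0.44167953  0.90144909
 -0.97156886] [0.55172653 0.23793825 0.17118604] [ 3.49566837e-02  1.54267360e-01 -5.63325146e-07]
[244.72632276 151.90332932]
[246.91873211 166.78310109]
[247.96829233 176.55049376]
```

View pics/s2.png

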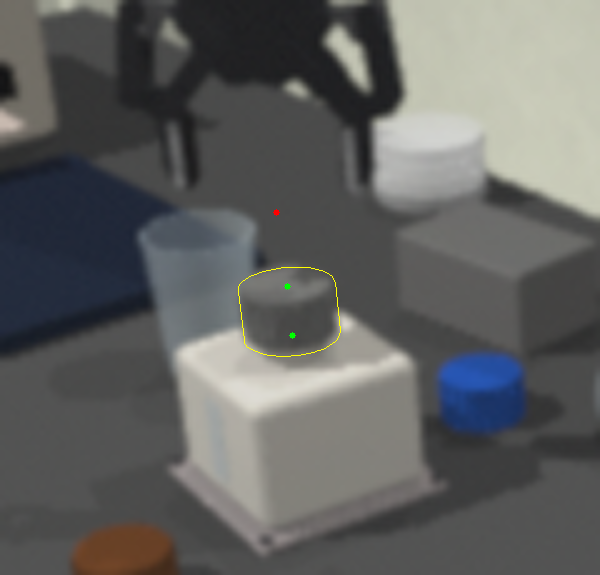

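The cap is under the gripper at (290,312) in this crop. The model outline sits on it to within about 1 px, and the fingers straddle the cap's axis. I descend with the last bit of pre-turn, then close.

```bash
python3 -m handwheel '[{"dx":0,"dy":0.1,"dz":1,"wx":0,"wy":0,"wz":0.18,"claw":100},{"dx":0,"dy":0,"dz":1,"wx":0,"wy":0,"wz":0.18,"claw":100},{"dx":0,"dy":0,"dz":1.2,"wx":0,"wy":0,"wz":0.18,"claw":100},{"dx":0,"dy":0,"dz":1.2,"wx":0,"wy":0,"wz":0,"claw":100},{"dx":0,"dy":0,"dz":1.2,"wx":0,"wy":0,"wz":0,"claw":100},{"dx":0,"dy":0,"dz":1.2,"wx":0,"wy":0,"wz":0,"claw":100},{"dx":0,"dy":0,"dz":0.9,"wx":0,"wy":0,"wz":0,"claw":100},{"dx":0,"dy":0,"dz":0,"wx":0,"wy":0,"wz":0,"claw":100}]';python3 -m handwheel '[{"dx":0,"dy":0,"dz":0,"wx":0,"wy":0,"wz":0,"claw":60},{"dx":0,"dy":0,"dz":0,"wx":0,"wy":0,"wz":0,"claw":50},{"dx":0,"dy":0,"dz":0,"wx":0,"wy":0,"wz":0,"claw":40},{"dx":0,"dy":0,"dz":0,"wx":0,"wy":0,"wz":0,"claw":40},{"dx":0,"dy":0,"dz":0,"wx":0,"wy":0,"wz":0,"claw":40}]' 30; python3 -c "
from h import *
o=monitor.observe();print(o['qpos'],o['moment'])"
```

```text
clock: 4.75
position: [0.5522, 0.2368, 0.0937]
tool_rot: [3.141, 0.001, 0.179]
force: [-0.0, 0.3, 0.6]
grip_width: 0.0853
finger_force: 0.0
clock: 5.38
position: [0.5526, 0.2373, 0.0949]
tool_rot: [-3.141, -0.001, 0.179]
force: [-2.3, -0.1, 6.5]
grip_width: 0.0512
finger_force: 31.1
[-0.9341769   0.7726848   0.66228952  1.79578642 -0.64202266  0.79998268
 -1.33689821] [0.18812192 0.33806614 0.00890619]
```

```bash
python3 -m handwheel '[{"dx":0,"dy":0,"dz":-0.05,"wx":0,"wy":0,"wz":-0.16,"claw":40},{"dx":0,"dy":0,"dz":-0.05,"wx":0,"wy":0,"wz":-0.16,"claw":40},{"dx":0,"dy":0,"dz":-0.05,"wx":0,"wy":0,"wz":-0.16,"claw":40},{"dx":0,"dy":0,"dz":-0.05,"wx":0,"wy":0,"wz":-0.16,"claw":40},{"dx":0,"dy":0,"dz":-0.05,"wx":0,"wy":0,"wz":-0.16,"claw":40},{"dx":0,"dy":0,"dz":-0.05,"wx":0,"wy":0,"wz":-0.16,"claw":40},{"dx":0,"dy":0,"dz":-0.05,"wx":0,"wy":0,"wz":-0.16,"claw":40},{"dx":0,"dy":0,"dz":-0.05,"wx":0,"wy":0,"wz":-0.16,"claw":40}]'; python3 -c "
from h import *
o=monitor.observe();print(o['qpos'],o['moment'])"
```

```text
clock: 6.38
position: [0.553, 0.2367, 0.0987]
tool_rot: [3.14, 0.0, 1.464]
force: [3.5, -1.4, 0.7]
grip_width: 0.0508
finger_force: 31.4
[-0.7242431   0.67874565  0.32586972  1.78290609 -0.30548487  0.72845104
 -0.34331504] [-0.40739325 -0.55698421 -0.05071786]
```

```bash
python3 -m handwheel '[{"dx":0,"dy":0,"dz":-0.05,"wx":0,"wy":0,"wz":-0.16,"claw":40},{"dx":0,"dy":0,"dz":-0.05,"wx":0,"wy":0,"wz":-0.16,"claw":40},{"dx":0,"dy":0,"dz":-0.05,"wx":0,"wy":0,"wz":-0.16,"claw":40},{"dx":0,"dy":0,"dz":-0.06,"wx":0,"wy":0,"wz":-0.16,"claw":40},{"dx":0,"dy":0,"dz":-0.06,"wx":0,"wy":0,"wz":-0.16,"claw":40},{"dx":0,"dy":0,"dz":-0.06,"wx":0,"wy":0,"wz":-0.16,"claw":40},{"dx":0,"dy":0,"dz":-0.06,"wx":0,"wy":0,"wz":-0.16,"claw":40},{"dx":0,"dy":0,"dz":-0.05,"wx":0,"wy":0,"wz":-0.16,"claw":40}]'; python3 -c "
from h import *
o=monitor.observe();print(o['qpos'],o['moment'])"
python3 - <<'E'
from h import *
f=optics.grab_frame("side")
cv2.imwrite("pics/s3.png",cv2.resize(f["frame"][110:225,190:310],None,fx=5,fy=5,interpolation=cv2.INTER_CUBIC))
E
```

```text
clock: 7.38
position: [0.5557, 0.237, 0.1039]
tool_rot: [3.138, 0.005, 2.743]
force: [17.0, 1.5, -2.6]
grip_width: 0.0509
finger_force: 31.8
[-0.48894028  0.64232177 -0.01924362  1.76503694  0.0200192   0.72798844
  0.65278109] [ 0.14084384 -3.50179206 -0.15105203]
```

View pics/s3.png

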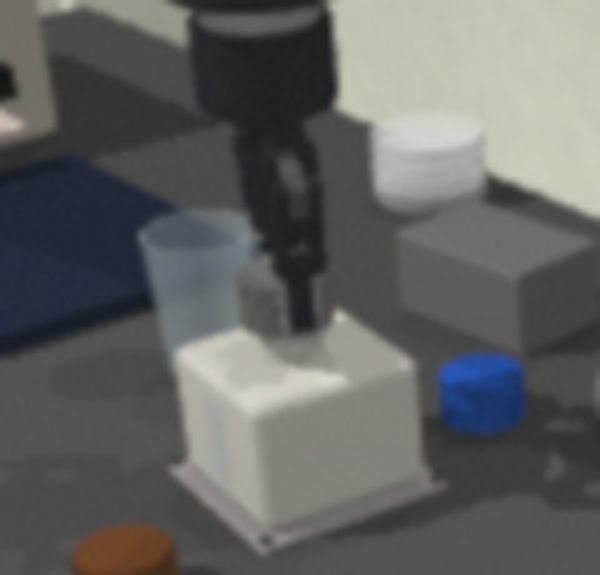

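The gripper holds the cap at about (290,295), and the cap has risen visibly and is turning. The 17 N in +x means the pads are slightly off the axis, so I shift +x about 3 mm while continuing.

```bash
python3 -m handwheel '[{"dx":-0.28,"dy":0.12,"dz":0,"wx":0,"wy":0,"wz":0,"claw":40},{"dx":0,"dy":0,"dz":-0.06,"wx":0,"wy":0,"wz":-0.16,"claw":40},{"dx":0,"dy":0,"dz":-0.06,"wx":0,"wy":0,"wz":-0.16,"claw":40},{"dx":0,"dy":0,"dz":-0.05,"wx":0,"wy":0,"wz":-0.16,"claw":40},{"dx":0,"dy":0,"dz":0,"wx":0,"wy":0,"wz":0,"claw":40}]'; python3 -c "
from h import *
o=monitor.observe();print(o['qpos'],o['moment'])"
```

```text
clock: 8.05
position: [0.5562, 0.238, 0.105]
tool_rot: [3.14, 0.002, -3.062]
force: [2.3, 5.6, 2.5]
grip_width: 0.0511
finger_force: 32.4
[-0.39867068  0.64587952 -0.14986827  1.75299689  0.13119992  0.74996409
  1.03575254] [ 1.24165554 -0.65742654  0.062496  ]
```

```bash
python3 -m handwheel '[{"dx":0,"dy":0,"dz":-0.05,"wx":0,"wy":0,"wz":-0.16,"claw":40},{"dx":0,"dy":0,"dz":-0.05,"wx":0,"wy":0,"wz":-0.16,"claw":40},{"dx":0,"dy":0,"dz":-0.05,"wx":0,"wy":0,"wz":-0.16,"claw":40},{"dx":0,"dy":0,"dz":-0.05,"wx":0,"wy":0,"wz":-0.16,"claw":40},{"dx":0,"dy":0,"dz":-0.03,"wx":0,"wy":0,"wz":-0.16,"claw":40},{"dx":0,"dy":0,"dz":-0.03,"wx":0,"wy":0,"wz":-0.1,"claw":40},{"dx":0,"dy":0,"dz":-0.1,"wx":0,"wy":0,"wz":0,"claw":40},{"dx":0,"dy":0,"dz":-0.1,"wx":0,"wy":0,"wz":0,"claw":40}]'; python3 -c "
from h import *
o=monitor.observe();print(o['qpos'],o['moment'])"
```

```text
clock: 9.05
position: [0.5554, 0.2392, 0.109]
tool_rot: [3.141, 0.003, -2.163]
force: [3.4, 12.7, -10.2]
grip_width: 0.051
finger_force: 33.1
[-0.23825583  0.66230519 -0.38785071  1.74182365  0.32728559  0.79957044
  1.76733309] [ 2.63634091 -0.64188397  0.01912858]
```

```bash
python3 -m handwheel '[{"dx":-0.16,"dy":0.05,"dz":0,"wx":0,"wy":0,"wz":0,"claw":40},{"dx":0,"dy":0,"dz":0,"wx":0,"wy":0,"wz":-0.12,"claw":40},{"dx":0,"dy":0,"dz":0,"wx":0,"wy":0,"wz":-0.12,"claw":40},{"dx":0,"dy":0,"dz":0,"wx":0,"wy":0,"wz":-0.1,"claw":40},{"dx":0,"dy":0,"dz":0,"wx":0,"wy":0,"wz":0,"claw":40}]'; python3 -c "
from h import *
o=monitor.observe();print(o['qpos'],o['moment'])
f=optics.grab_frame('side')
cv2.imwrite('pics/s4.png',cv2.resize(f['frame'][140:200,215:285],None,fx=8,fy=8,interpolation=cv2.INTER_CUBIC))"
```

```text
clock: 9.68
position: [0.5555, 0.2397, 0.1091]
tool_rot: [3.141, 0.001, -1.822]
force: [-2.4, 6.2, 2.1]
grip_width: 0.0509
finger_force: 34.3
[-0.18233532  0.67733231 -0.4741953   1.73621984  0.39849461  0.82471896
  2.04888615] [ 1.28101523  0.72035854 -0.0082824 ]
```

View pics/s4.png

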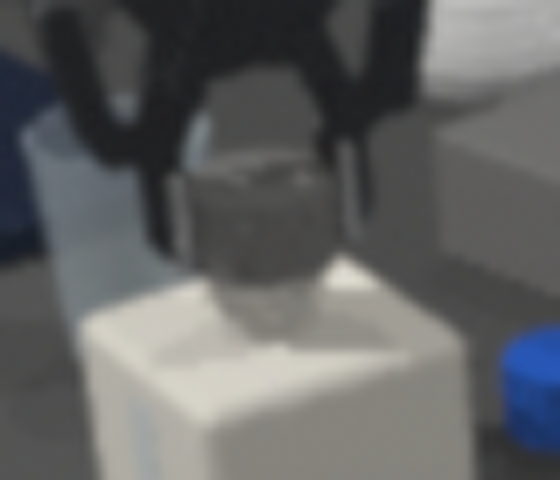

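The picture shows the cap between the pads with its skirt bottom at about (265,282), and the neck is showing below it. I lift.

```bash
python3 -m handwheel '[{"dx":0,"dy":0,"dz":-0.15,"wx":0,"wy":0,"wz":0,"claw":40},{"dx":0,"dy":0,"dz":-0.15,"wx":0,"wy":0,"wz":0,"claw":40},{"dx":0,"dy":0,"dz":-0.2,"wx":0,"wy":0,"wz":0,"claw":40},{"dx":0,"dy":0,"dz":0,"wx":0,"wy":0,"wz":0,"claw":40}]'; python3 -c "
from h import *
o=monitor.observe();print(o['moment'])"
```

```text
clock: 10.22
position: [0.5551, 0.2394, 0.114]
tool_rot: [3.14, 0.0, -1.824]
force: [-4.5, 4.5, 2.7]
grip_width: 0.0513
finger_force: 34.3
[1.00786171 1.10630839 0.03902811]
```

```bash
python3 -m handwheel '[{"dx":0,"dy":0,"dz":-0.8,"wx":0,"wy":0,"wz":0,"claw":40},{"dx":0,"dy":0,"dz":-1.0,"wx":0,"wy":0,"wz":0.13,"claw":40},{"dx":0,"dy":0,"dz":-1.3,"wx":0,"wy":0,"wz":0.17,"claw":40},{"dx":0,"dy":0,"dz":-1.3,"wx":0,"wy":0,"wz":0.17,"claw":40},{"dx":0,"dy":0,"dz":-1.3,"wx":0,"wy":0,"wz":0.17,"claw":40},{"dx":0,"dy":0,"dz":-1.3,"wx":0,"wy":0,"wz":0.17,"claw":40},{"dx":0,"dy":0,"dz":-1.3,"wx":0,"wy":0,"wz":0.17,"claw":40},{"dx":0,"dy":0,"dz":-0.5,"wx":0,"wy":0,"wz":0.17,"claw":40}]'; python3 -m handwheel '[{"dx":0,"dy":0,"dz":0,"wx":0,"wy":0,"wz":0.17,"claw":40}]'; python3 -c "
from h import *
o=monitor.observe();print(o['qpos'],tool(np.array([.4935,-.189,.2])-o['position']))"
```

```text
clock: 11.22
position: [0.5562, 0.2384, 0.2031]
tool_rot: [-3.141, 0.001, -2.981]
force: [-0.8, -0.7, -0.1]
grip_width: 0.0511
finger_force: 34.0
clock: 11.35
position: [0.5562, 0.2384, 0.2028]
tool_rot: [-3.142, 0.001, 3.133]
force: [0.8, -0.2, -0.7]
grip_width: 0.0508
finger_force: 34.0
[-0.37957924  0.52379899 -0.17794708  1.67841003  0.10976766  0.94838897
  0.96372242] [  5.88606637 -42.79588333   0.27410883]
```

```bash
python3 -m handwheel '[{"dx":0.5,"dy":-3,"dz":0,"wx":0,"wy":0,"wz":0,"claw":40},{"dx":0.6,"dy":-4,"dz":0,"wx":0,"wy":0,"wz":0,"claw":40},{"dx":0.6,"dy":-4.4,"dz":0,"wx":0,"wy":0,"wz":0,"claw":40},{"dx":0.6,"dy":-4.4,"dz":0,"wx":0,"wy":0,"wz":0,"claw":40},{"dx":0.6,"dy":-4.4,"dz":0,"wx":0,"wy":0,"wz":0,"claw":40},{"dx":0.6,"dy":-4.4,"dz":0,"wx":0,"wy":0,"wz":0,"claw":40},{"dx":0.6,"dy":-4.4,"dz":0,"wx":0,"wy":0,"wz":0,"claw":40},{"dx":0.6,"dy":-4.4,"dz":0,"wx":0,"wy":0,"wz":0,"claw":40}]'; python3 -m handwheel '[{"dx":0.6,"dy":-4.4,"dz":0,"wx":0,"wy":0,"wz":0,"claw":40},{"dx":0.6,"dy":-3,"dz":0.5,"wx":0,"wy":0,"wz":0,"claw":40},{"dx":0,"dy":-2,"dz":3,"wx":0,"wy":0,"wz":0,"claw":40},{"dx":0,"dy":0,"dz":4,"wx":0,"wy":0,"wz":0,"claw":40},{"dx":0,"dy":0,"dz":4,"wx":0,"wy":0,"wz":0,"claw":40},{"dx":0,"dy":0,"dz":3,"wx":0,"wy":0,"wz":0,"claw":40},{"dx":0,"dy":0,"dz":1.5,"wx":0,"wy":0,"wz":0,"claw":40},{"dx":0,"dy":0,"dz":0,"wx":0,"wy":0,"wz":0,"claw":40}]'
python3 - <<'E'
from h import *
o=monitor.observe();p=o['position'];print(o['qpos'],p)
f=optics.grab_frame('side'); x0,y0=270,190
a=cv2.resize(f['frame'][y0:y0+140,x0:x0+140],None,fx=4,fy=4,interpolation=cv2.INTER_CUBIC)
h,_=hullmask(f,p[0],p[1],p[2]+.002);cv2.polylines(a,[np.int32((h-[x0,y0]+.5)*4)],True,(0,255,255),1)
cv2.imwrite('pics/s5.png',a)
E
```

```text
clock: 12.35
position: [0.5076, -0.0969, 0.2024]
tool_rot: [-3.141, 0.0, 3.138]
force: [1.3, -0.6, -0.5]
grip_width: 0.0509
finger_force: 34.0
clock: 13.35
position: [0.4955, -0.1892, 0.0418]
tool_rot: [3.142, -0.001, 3.139]
force: [-0.0, -0.9, 0.2]
grip_width: 0.051
finger_force: 34.0
[ 0.31093398  0.65990098 -0.07918973  1.9761692   0.09982942  0.51019228
  1.72899301] [ 0.49547363 -0.18918423  0.04177775]
```

View pics/s5.png

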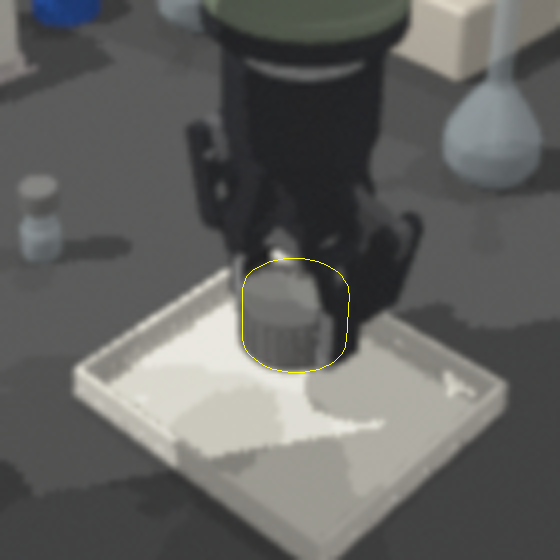

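The cap is over the tray at about (285,315) in the crop, upright, with its skirt bottom matching TCP + 2 mm. It sits well inside the walls. I lower it with force checks.

```bash
python3 -m handwheel '[{"dx":0,"dy":0,"dz":1.2,"wx":0,"wy":0,"wz":0,"claw":40},{"dx":0,"dy":0,"dz":1.2,"wx":0,"wy":0,"wz":0,"claw":40},{"dx":0,"dy":0,"dz":0.8,"wx":0,"wy":0,"wz":0,"claw":40},{"dx":0,"dy":0,"dz":0.2,"wx":0,"wy":0,"wz":0,"claw":40},{"dx":0,"dy":0,"dz":0.1,"wx":0,"wy":0,"wz":0,"claw":40},{"dx":0,"dy":0,"dz":0,"wx":0,"wy":0,"wz":0,"claw":40}]'; python3 -m handwheel '[{"dx":0,"dy":0,"dz":0.1,"wx":0,"wy":0,"wz":0,"claw":40},{"dx":0,"dy":0,"dz":0.1,"wx":0,"wy":0,"wz":0,"claw":40},{"dx":0,"dy":0,"dz":0,"wx":0,"wy":0,"wz":0,"claw":40}]'
```

```text
clock: 14.15
position: [0.4958, -0.1892, 0.0072]
tool_rot: [-3.141, 0.0, 3.139]
force: [-0.1, 1.3, -0.8]
grip_width: 0.0512
finger_force: 34.0
clock: 14.52
position: [0.4957, -0.1892, 0.005]
tool_rot: [-3.142, -0.0, 3.139]
force: [0.0, -0.2, 0.7]
grip_width: 0.0516
finger_force: 34.0
```

```bash
python3 -m handwheel '[{"dx":0,"dy":0,"dz":0.1,"wx":0,"wy":0,"wz":0,"claw":40},{"dx":0,"dy":0,"dz":0.1,"wx":0,"wy":0,"wz":0,"claw":40},{"dx":0,"dy":0,"dz":0,"wx":0,"wy":0,"wz":0,"claw":40}]'; python3 -m handwheel '[{"dx":0,"dy":0,"dz":0.1,"wx":0,"wy":0,"wz":0,"claw":40},{"dx":0,"dy":0,"dz":0,"wx":0,"wy":0,"wz":0,"claw":40}]'
```

```text
clock: 14.9
position: [0.4957, -0.1892, 0.0029]
tool_rot: [3.142, -0.0, 3.139]
force: [0.8, -0.6, -0.3]
grip_width: 0.0512
finger_force: 34.0
clock: 15.15
position: [0.4957, -0.1892, 0.002]
tool_rot: [-3.142, 0.0, 3.139]
force: [-0.1, 0.2, -1.2]
grip_width: 0.051
finger_force: 34.0
```

```bash
python3 -m handwheel '[{"dx":0,"dy":0,"dz":0.1,"wx":0,"wy":0,"wz":0,"claw":40},{"dx":0,"dy":0,"dz":0,"wx":0,"wy":0,"wz":0,"claw":40}]'; python3 -m handwheel '[{"dx":0,"dy":0,"dz":0.1,"wx":0,"wy":0,"wz":0,"claw":40},{"dx":0,"dy":0,"dz":0,"wx":0,"wy":0,"wz":0,"claw":40}]'
```

```text
clock: 15.4
position: [0.4958, -0.1892, 0.0017]
tool_rot: [-3.141, 0.0, 3.139]
force: [-4.6, 2.3, 20.3]
grip_width: 0.051
finger_force: 36.0
clock: 15.65
position: [0.4959, -0.1891, 0.0015]
tool_rot: [-3.141, 0.001, 3.139]
force: [-9.4, 4.2, 40.6]
grip_width: 0.0509
finger_force: 38.2
```

Contact with the floor. I relieve the pressure, open slowly, then rise.

```bash
python3 -m handwheel '[{"dx":0,"dy":0,"dz":-0.18,"wx":0,"wy":0,"wz":0,"claw":40},{"dx":0,"dy":0,"dz":0,"wx":0,"wy":0,"wz":0,"claw":40}]'; python3 -m handwheel '[{"dx":0,"dy":0,"dz":0,"wx":0,"wy":0,"wz":0,"claw":63},{"dx":0,"dy":0,"dz":0,"wx":0,"wy":0,"wz":0,"claw":70},{"dx":0,"dy":0,"dz":0,"wx":0,"wy":0,"wz":0,"claw":80},{"dx":0,"dy":0,"dz":0,"wx":0,"wy":0,"wz":0,"claw":90},{"dx":0,"dy":0,"dz":0,"wx":0,"wy":0,"wz":0,"claw":90}]'; python3 -m handwheel '[{"dx":0,"dy":0,"dz":-0.5,"wx":0,"wy":0,"wz":0,"claw":90},{"dx":0,"dy":0,"dz":-1.5,"wx":0,"wy":0,"wz":0,"claw":90},{"dx":0,"dy":0,"dz":-3,"wx":0,"wy":0,"wz":0,"claw":90},{"dx":0,"dy":0,"dz":-4,"wx":0,"wy":0,"wz":0,"claw":90},{"dx":0,"dy":0,"dz":-4,"wx":0,"wy":0,"wz":0,"claw":90},{"dx":0,"dy":0,"dz":-4,"wx":0,"wy":0,"wz":0,"claw":90},{"dx":0,"dy":0,"dz":0,"wx":0,"wy":0,"wz":0,"claw":90},{"dx":0,"dy":0,"dz":0,"wx":0,"wy":0,"wz":0,"claw":90}]'
python3 - <<'E'
from h import *
f=optics.grab_frame('side'); x0,y0=190,150
a=cv2.resize(f['frame'][y0:y0+190,x0:x0+240],None,fx=3,fy=3,interpolation=cv2.INTER_CUBIC)
h,_=hullmask(f,.4955,-.189,.004);cv2.polylines(a,[np.int32((h-[x0,y0]+.5)*3)],True,(0,255,255),1)
cv2.imwrite('pics/s6.png',a)
E
```

```text
clock: 15.9
position: [0.4958, -0.1892, 0.0019]
tool_rot: [-3.141, 0.0, 3.139]
force: [-0.3, -0.3, -0.2]
grip_width: 0.0507
finger_force: 34.1
clock: 16.52
position: [0.4957, -0.1892, 0.0018]
tool_rot: [-3.142, -0.0, 3.139]
force: [-0.0, -0.3, 0.1]
grip_width: 0.0772
finger_force: 0.0
clock: 17.52
position: [0.4955, -0.1892, 0.1721]
tool_rot: [-3.141, 0.0, 3.139]
force: [-0.4, 0.1, 0.0]
grip_width: 0.0772
finger_force: 0.0
```

View pics/s6.png

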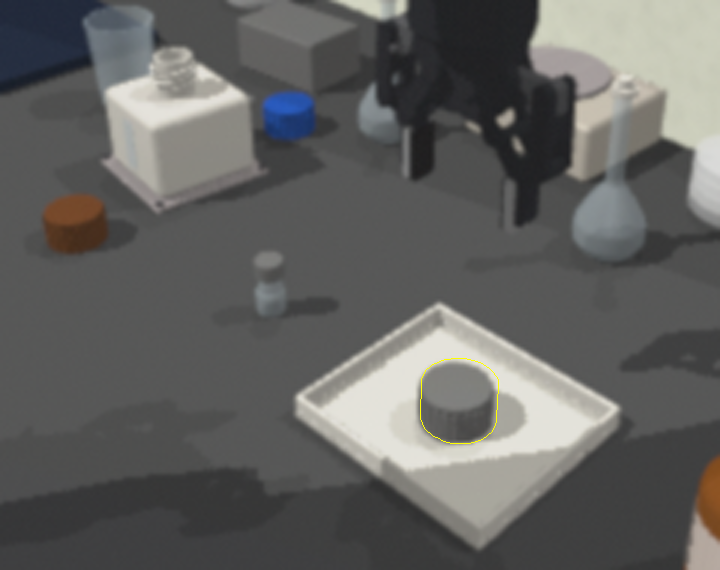

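The cap lies flat and top side up in the middle of the tray at (458,400). The trap's neck is bare at (175,72), the vial and glassware are standing, and the gripper is clear. I hand in the job.

```bash
python3 -c "
from h import *
print(job_done())"
```

```text
the job is handed in; nothing more can be done
None
```

The cap is unscrewed and resting flat, top side up, near the middle of the tray; the last picture shows the vial and nearby glassware standing and the gripper clear, and I handed the job in at about 17.6 s (no verdict was returned).

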